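# Break down an order stack into its shipping trays

## Task

The goods of one order stand stacked on the packing bench: take the stack apart from the top, one thing at a time, and set each straight into the shallow cardboard tray cut to its outline, flat on the tray's floor inside the rim - the tin first, then the medium and the square carton in whichever order you like, the long carton last. Set everything down gently and upright, let nothing drop or tip over, and leave the tape roll and the box cutter where they lie.

Things in the scene. Friction and masses are not known exactly. Their poses are not given: they have to be found in the camera images.
- tin: Round plain metal tin, diameter 45, height 36. Starts on top of the stack, roughly centred on either the medium or the square carton. Origin: centre of its underside; z up.
- medium_carton: White oblong carton, 106 (its x) by 60 (its y) by 40 high. Starts in the stack's middle layer, on one half of the long carton, long sides roughly parallel to it. Origin: centre of its underside; z up.
- square_carton: White square carton, 60 by 60 by 40 high. Starts in the middle layer, on the other half of the long carton, about 33 clear of the medium one. Origin: centre of its underside; z up.
- long_carton: White long carton, 230 (its x) by 64 (its y) by 40 high, lying on the bench as the bottom of the stack. Origin: centre of its underside; z up.
- round_tray: Round shallow cardboard tray for the tin, fixed to the bench. Floor 4 thick, rim 12 high over the bench and 4 thick, inner diameter 65 (10 play all round). Origin: centre of its underside, on the bench; z up.
- medium_tray: Oblong shallow cardboard tray for the medium carton, fixed to the bench. Floor 4 thick, rim 12 high over the bench and 4 thick, inside 126 (its x) by 80 (its y), so 10 play all round. Origin: centre of its underside, on the bench; z up.
- square_tray: Square shallow cardboard tray for the square carton, fixed to the bench. Floor 4 thick, rim 12 high over the bench and 4 thick, inside 80 by 80, so 10 play all round. Origin: centre of its underside, on the bench; z up.
- long_tray: Long shallow cardboard tray for the long carton, fixed to the bench. Floor 4 thick, rim 12 high over the bench and 4 thick, inside 250 (its x) by 84 (its y), so 10 play all round. Origin: centre of its underside, on the bench; z up.
- tape_roll: Roll of brown packing tape lying flat and loose beyond the trays, diameter 80, height 48; not part of the job. Origin: centre of its underside.
- cutter: Yellow box cutter with a steel nose lying loose beyond the trays, about 125 long (its x), 22 wide, 20 high; not part of the job. Origin: on the bench under its middle.
Mind the look-alikes: they are no part of the job. What is shaped like the medium_carton but orange is not meant.

How it is judged:
By the outcome, as a careful person would: the job done as asked, in the order asked, and still so for the second after the job is handed in, with the robot touching nothing.
It also fails if it takes over 102 s, if anything falls off the work surface, if the arm or the gripper's body presses on something with over 40 N, if the wrist force passes 120 N, or if a joint passes its speed limit or range.

## Robot

A 7-joint arm with a two-finger parallel gripper is mounted at the origin on the work surface. World frame = base frame: x ahead of the robot, y to its left, z up, the work surface at z = 0. Lengths are in m, angles in rad, forces in N, time in s.
With the tool pointing down it reaches from about 0.425 to 0.875 m from the base axis. Payload 8.4 kg.
Tool frame: the origin (TCP) lies between the finger pads; the fingertips stand 14 mm ahead of it and the grasp point (between the pads) lies 5 mm behind it; z points along the fingers, y is the line along which they close (so a half turn about z gives the same grasp; the last joint's range is limited). The gripper opens to 87 mm and grips with 3 to 60 N. Pads are 19 mm wide; open, the fingers measure 117 mm over their backs; the gripper's body (75 mm by 190 mm) begins 51 mm behind the grasp point.
Start: joints at [-1.358, 0.333, 0.04, 1.465, -0.013, 1.343, -0.059], TCP at [0.199, 0.619, 0.237] pointing down, gripper open.
Joint ranges: [-2.58, 2.58], [-0.38, 2.09], [-1.3, 1.39], [0.25, 2.4], [-1.5, 4.64], [0.08, 2.09], [-2.65, 2.65]. Speed limits (rad/s): [2.22, 2.22, 2.79, 2.79, 3.14, 3.14, 3.14].

## Interface

Orientations are given as a rotation vector (axis times angle).
In Python, from cell import env, imaging gives the robot as it stands.
- The arm moves only by the tool arm_command, never from a script. Its argument "deltas" is a list of rows, each a list of 4 numbers: the shift along the tool's x, y, z in m, then the turn about the tool's z in rad. In form: [[tx, ty, tz, spin], ...]. A call has 1 to 10 rows; each row is the pose to reach, as a shift and turn from the pose commanded when the call began, along the tool's axes at that moment; what a row does not reach only later rows make up. A row lasts 1/10 s, in which the tool goes at most 50 mm and 8.59 degrees, less where a joint would pass 70% of its speed; a pose out of reach is approached as far as the arm can. A call with a gripper value outside its range is refused whole. "hand" is the opening, from 0 (shut) to 1 (fully open), set as the call begins (left out, the last holds). The fingers move at their own pace and stop on an object; "grip_force" is the grip in N (left out, the last holds). Time passes only in rows, so rows that repeat a pose let the fingers close. It gives the time, the measured TCP pose, the force, the opening and the grip force at its end, in the units of the state.
- env.get_obs(): the state, without advancing time (a new reading comes with each control period).
- imaging.grab_frame(name): name is "side" or "top"; returns a dict with "pixels" (480x640x3 uint8, red, green, blue), "depth" (480x640 float32, m along the optical axis (not along the pixel's ray), 0 where there is no reading), "fx", "fy", "cx", "cy" (pixels), "view" (4x4, takes a point from world to camera coordinates). Camera axes: x right, y up, looking along -z (the intrinsics and any distortion apply to the point x, -y, -z); pixel columns grow to the right and rows downward; lengths in m; the calibration is good to about 2 mm. A picture is of the moment at which its call begins.
- env.job_done(): hands the job in; it is judged then, once.
The state is a dict: "time_s": time; "joint_pos": joint angles; "dq": joint speeds; "tau": joint torques, N m; "position": TCP position; "eef_rot": TCP orientation; "ft_force": force on the tool from outside, world axes, zero at the start; "moment": the same for the moment, N m; "grip_width": finger opening in m; "finger_force": force on a finger pad.
Only numpy, scipy, OpenCV 4.12 (cv2) and the standard library are available. Lean on these libraries where they do the work, as an engineer would, in place of code of your own. Each camera call takes 0.05 s, during which the arm holds its last target. There are 200 camera calls.

## Working session

There is one attempt and no reset: what is moved stays moved. The work goes in short steps, Python scripts to look and compute and a tool call to move; the robot and the scene stay as the last step left them, time stands still between calls to the robot, and variables do not carry over. Pictures are saved under pics/ and viewed, at most 14 in all, crops included, and the job is handed in when it is done.

Besides the shell and the picture viewer there is one more tool, called as a command line: name --pt "numbers of a row" for each row, then --argument value for the rest. arm_command: Moves the arm, as the interface text tells. Its arguments: {"type":"object","properties":{"deltas":{"type":"array","items":{"type":"array","items":{"type":"number"}}},"hand":{"type":"number"},"grip_force":{"type":"number"}},"required":["deltas"]}

```bash
mkdir -p pics; ls
python3 - <<'E'
from cell import env, imaging
import cv2,numpy as np
o=env.get_obs(); print(o)
for n in ("top","side"):
    f=imaging.grab_frame(n); cv2.imwrite(f"pics/{n}0.png",f["pixels"][:,:,::-1]); np.savez(f"{n}0.npz",**f)
    print(n,{k:v for k,v in f.items() if k not in("pixels","depth")}, (f["depth"]>0).mean())
E
```

```text
pics
{'time_s': 0.0, 'joint_pos': array([-1.35818614,  0.33388802,  0.03987785,  1.46626436, -0.01339623,
        1.34328093, -0.05851491]), 'dq': array([-1.85247114e-03, -9.18247358e-04, -1.08847110e-03,  1.19821229e-03,
       -1.29999135e-03, -6.26120607e-04,  4.51018396e-05]), 'tau': array([ 1.59789546e-03, -6.56360292e+01,  1.33645490e+00, -4.03785038e+01,
       -5.94984437e-02,  4.52331151e-02,  1.72013160e-04]), 'position': array([0.19930393, 0.61823094, 0.23567748]), 'eef_rot': array([-4.87841934e-01, -3.10334785e+00,  2.46447742e-03]), 'ft_force': array([ 0.19393291, -0.14509631, -0.08263595]), 'moment': array([0.00573738, 0.06120126, 0.01916893]), 'finger_force': 0.0, 'grip_width': 0.08704300287087544}
top {'fx': 538.3215923862108, 'fy': 538.3215923862108, 'cx': 315.1501555268296, 'cy': 247.26430760130094, 'view': array([[-6.93187058e-04, -9.99982033e-01, -5.95428070e-03,
         5.00988678e-02],
       [ 9.96322258e-01, -1.20080306e-03,  8.56768130e-02,
        -5.48179698e-01],
       [-8.56824236e-02, -5.87299233e-03,  9.96305189e-01,
        -1.22160545e+00],
       [ 0.00000000e+00,  0.00000000e+00,  0.00000000e+00,
         1.00000000e+00]])} 0.9959928385416666
side {'fx': 577.5359060346335, 'fy': 577.5359060346335, 'cx': 309.2148732698002, 'cy': 233.9154984730462, 'view': array([[ 0.94669347, -0.32213152,  0.00166054, -0.51951586],
       [ 0.17102531,  0.50697122,  0.84482573, -0.17688249],
       [-0.27298685, -0.79950701,  0.53503899, -0.89617988],
       [ 0.        ,  0.        ,  0.        ,  1.        ]])} 0.9958919270833333
```

View pics/top0.png

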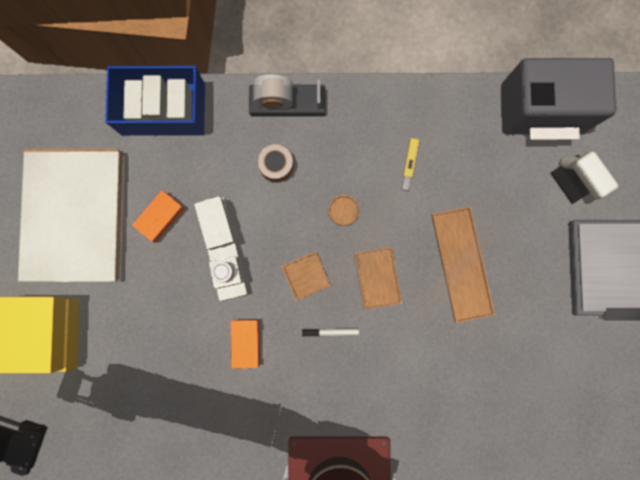

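View pics/side0.png

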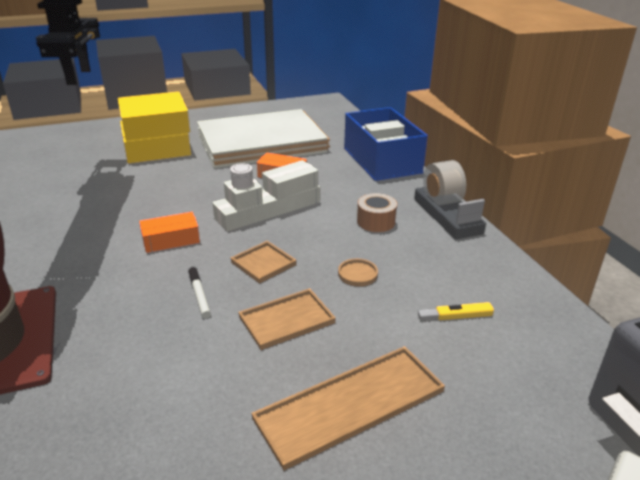

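The top view shows the stack at about (195–245, 198–300), with the tin (223,271) on the square carton (225,265), the medium carton at (215,222), and the long carton underneath. The trays are round (343,211), square (306,275), medium (379,278) and long (463,264). The tape roll is at (276,162) and the cutter at (411,163).
Look-alikes: orange cartons (158,216) and (245,344), the white boxes in the blue bin (150,97), the white pack (595,174), the tape dispenser (272,92) and the white board (70,215). I choose the white stack at (220,250).

```bash
cat > h.py <<'E'
import numpy as np,cv2
def world(f):
    d=f["depth"].astype(float); v,u=np.mgrid[:480,:640]
    p=np.stack([(u-f["cx"])/f["fx"]*d,-(v-f["cy"])/f["fy"]*d,-d],-1)
    V=f["view"]; return (p-V[:3,3])@V[:3,:3]
def cast(f,uv,z):
    uv=np.asarray(uv,float).reshape(-1,2); V=f["view"]; R=V[:3,:3]
    r=np.c_[(uv[:,0]-f["cx"])/f["fx"],-(uv[:,1]-f["cy"])/f["fy"],-np.ones(len(uv))]@R
    c=-R.T@V[:3,3]; return c+r*((z-c[2])/r[:,2])[:,None]
def rect(f,mask,z):
    """min-area rect of the biggest blob on plane z: centre, (long,short) in mm, long-axis angle deg"""
    cs=cv2.findContours(mask.astype(np.uint8),cv2.RETR_EXTERNAL,cv2.CHAIN_APPROX_NONE)[0]
    c=max(cs,key=cv2.contourArea); P=cast(f,c,z)[:,:2]
    (x,y),(w,h),a=cv2.minAreaRect((P*1000).astype(np.float32))
    if w<h: w,h,a=h,w,a+90
    return np.round([x,y,w,h,(a+90)%180-90],1), cv2.boundingRect(c)
E
python3 - <<'E'
from h import *
f=dict(np.load("top0.npz")); W=world(f); z=W[...,2]
print("bench z",np.median(z[300:420,400:560]))
roi=np.zeros((480,640),bool); roi[185:310,185:255]=1
print("tin",rect(f,roi&(z>.1),.116))
mid=roi&(z>.065)&(z<.1)
for nm,s in(("med",slice(185,246)),("sq",slice(246,310))):
    m=np.zeros_like(roi); m[s]=1; print(nm,rect(f,m&roi&(z>.062),.08))
print("long(40)",rect(f,roi&(z>.02),.04))
print("levels",[(v,u,round(z[v,u],3)) for v,u in((271,223),(222,215),(258,212),(252,225),(292,232),(245,222))])
hsv=cv2.cvtColor(f["pixels"],cv2.COLOR_RGB2HSV)
br=(hsv[...,0]>5)&(hsv[...,0]<20)&(hsv[...,1]>90)&(z<.03)
for nm,(u,v,r) in dict(round=(343,211,22),square=(306,275,30),medium=(379,278,38),long=(463,264,65)).items():
    m=np.zeros_like(br); m[v-r:v+r,max(u-r,0):u+r]=1; m[:,:0]=0
    if nm=="long": m[:,:415]=0
    if nm=="medium": m[:,:345]=0; 
    print(nm,rect(f,br&m,.012))
im=f["pixels"][180:360,120:320,::-1]; cv2.imwrite("pics/crop0.png",cv2.resize(im,None,fx=4*.83,fy=4*.83,interpolation=2))
E
```

```text
bench z 0.0006385897521538617
tin (array([488.1, 248.5,  45. ,  44.1, -44.7]), (211, 262, 23, 21))
med (array([598.8, 273.8, 108.8,  62.2,  16.5]), (195, 197, 39, 49))
sq (array([489. , 246.9,  62.6,  61.5, -76.6]), (209, 256, 34, 33))
long(40) (array([545.8, 264.6, 234.4,  71.9,  14.4]), (195, 197, 53, 104))
levels [(271, 223, np.float64(0.117)), (222, 215, np.float64(0.078)), (258, 212, np.float64(0.044)), (252, 225, np.float64(0.039)), (292, 232, np.float64(0.043)), (245, 222, np.float64(0.066))]
round (array([ 6.371e+02, -1.700e+01,  7.110e+01,  6.810e+01, -2.000e-01]), (329, 195, 30, 31))
square (array([483.5,  71.7,  87.7,  87. , -66.8]), (282, 252, 48, 48))
medium (array([478.4, -95.5, 132.5,  87.8,   9.4]), (355, 247, 47, 62))
long (array([ 510.5, -293.2,  256.8,   93.5,   11.2]), (432, 207, 63, 115))
```

View pics/crop0.png

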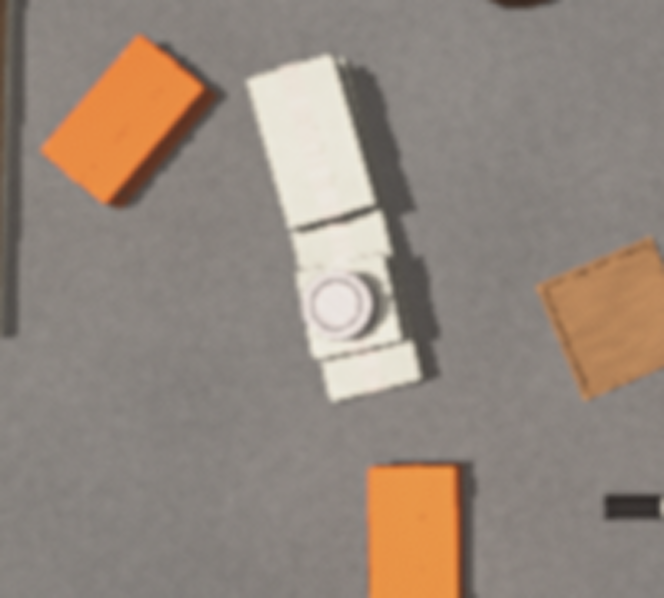

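The crop confirms the choice: white stack, tin at crop (337,305) on the square carton, the long carton showing at both ends and in the gap, and orange decoys beside it. The measured sizes match those given.

```bash
cat >> h.py <<'E'
from scipy.spatial.transform import Rotation as Ro
def go(x,y,z,ang):
    """print shift/turn in tool axes from the pose now to TCP x,y,z (mm) with tool y at world angle ang (deg, mod 180)"""
    from cell import env
    o=env.get_obs(); R=Ro.from_rotvec(o["eef_rot"]).as_matrix(); p=np.asarray(o["position"])
    cur=np.degrees(np.arctan2(R[1,1],R[0,1])); d=(ang-cur+90)%180-90
    print("t",round(o["time_s"],2),"pos",np.round(p*1000,1),"yang",round(cur,1),"w",round(o["grip_width"],4),"F",np.round(o["ft_force"],1))
    print("delta",np.round(R.T@(np.array([x,y,z])/1000-p),4),"spin",round(-np.radians(d),3))
E
python3 - <<'E'
from h import *
f=dict(np.load("top0.npz")); W=world(f); print("yellow top",W[335,30],W[335,65])
go(488,248.5,180,103.4)
E
```

```text
yellow top [0.35497137 0.64980078 0.12232193] [0.3501837  0.605269   0.05940145]
t 0.1 pos [199.3 618.3 235.7] yang 72.1 w 0.0871 F [-0.   0.5 -0.1]
delta [-0.3882 -0.2633  0.0562] spin -0.546
```

arm_command --pt "-0.03 -0.02 0 -0.05" --pt "-0.07 -0.047 0 -0.11" --pt "-0.11 -0.075 0 -0.17" --pt "-0.15 -0.102 0 -0.23" --pt "-0.19 -0.129 0 -0.29" --pt "-0.23 -0.156 0 -0.35" --pt "-0.27 -0.183 0.01 -0.41" --pt "-0.31 -0.21 0.02 -0.47" --pt "-0.35 -0.237 0.03 -0.52" --pt "-0.375 -0.255 0.04 -0.546" --hand 1 --grip_force 15

```text
time_s: 1.1
position: [0.48, 0.2571, 0.1961]
eef_rot: [-0.365, 3.12, -0.001]
ft_force: [-0.0, 0.3, -0.5]
grip_width: 0.087
finger_force: 0.0
```

```bash
python3 -c "
from h import *
go(488,248.5,106.5,103.4)"
```

```text
t 1.1 pos [480.  257.1 196.1] yang 103.3 w 0.087 F [-0.   0.3 -0.5]
delta [-0.0057 -0.0101  0.0896] spin -0.001
```

arm_command --pt "-0.003 -0.005 0.02 0" --pt "-0.006 -0.01 0.045 0" --pt "-0.006 -0.01 0.05 0" --pt "-0.006 -0.01 0.05 0"

```text
time_s: 1.5
position: [0.4855, 0.2524, 0.1458]
eef_rot: [0.367, -3.118, 0.002]
ft_force: [0.1, 0.3, -0.4]
grip_width: 0.0872
finger_force: 0.0
```

```bash
python3 -c "
from h import *
go(488,248.5,106.5,103.4)"
```

```text
t 1.5 pos [485.5 252.4 145.8] yang 103.4 w 0.0872 F [ 0.1  0.3 -0.4]
delta [-0.0016 -0.0043  0.0393] spin 0.0
```

arm_command --pt "-0.002 -0.004 0.01 0" --pt "-0.002 -0.004 0.025 0" --pt "-0.002 -0.004 0.036 0" --pt "-0.002 -0.004 0.0393 0" --pt "-0.002 -0.004 0.0393 0"

```text
time_s: 2.0
position: [0.4889, 0.2492, 0.107]
eef_rot: [0.367, -3.12, 0.001]
ft_force: [0.1, 0.1, 0.4]
grip_width: 0.0874
finger_force: 0.0
```

arm_command --pt "0 0 0 0" --pt "0 0 0 0" --pt "0 0 0 0" --pt "0 0 0 0" --pt "0 0 0 0" --hand 0 --grip_force 15

```text
time_s: 2.5
position: [0.4892, 0.2492, 0.1074]
eef_rot: [-0.367, 3.12, 0.0]
ft_force: [-0.2, -0.1, 0.6]
grip_width: 0.0551
finger_force: 0.0
```

```bash
python3 -c "
from h import *
go(637,-17,170,103.4)"
```

```text
t 2.5 pos [489.2 249.2 107.4] yang 103.4 w 0.0551 F [-0.2 -0.1  0.6]
delta [-0.0821 -0.2932 -0.0626] spin 0.0
```

arm_command --pt "0 0 0 0" --pt "0 0 0 0" --pt "0 0 0 0" --pt "0 0 0 0" --pt "0 0 0 0"

```text
time_s: 3.0
position: [0.4891, 0.2493, 0.1074]
eef_rot: [-0.367, 3.12, 0.0]
ft_force: [-1.8, 1.9, 1.1]
grip_width: 0.0437
finger_force: 15.0
```

arm_command --pt "0 0 -0.005 0" --pt "0 0 -0.015 0" --pt "0 0 -0.03 0" --pt "0 0 -0.045 0" --pt "0 0 -0.05 0"

```text
time_s: 3.5
position: [0.4899, 0.2493, 0.1593]
eef_rot: [-0.366, 3.118, 0.002]
ft_force: [0.8, 0.1, -1.6]
grip_width: 0.0435
finger_force: 15.0
```

```bash
python3 -c "
from h import *
go(637,-17,170,103.4)
from cell import imaging
f=imaging.grab_frame('side');cv2.imwrite('pics/s1.png',f['pixels'][100:350,130:450,::-1])"
```

```text
t 3.5 pos [489.9 249.3 159.3] yang 103.4 w 0.0435 F [ 0.8  0.1 -1.6]
delta [-0.0814 -0.2931 -0.0107] spin 0.0
```

View pics/s1.png

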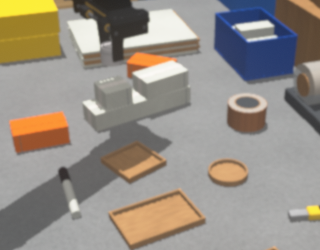

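The tin is off the stack, held between the fingers at about (120,50). The cartons are undisturbed.

arm_command --pt "-0.004 -0.015 -0.002 0" --pt "-0.013 -0.045 -0.005 0" --pt "-0.024 -0.085 -0.005 0" --pt "-0.035 -0.125 -0.005 0" --pt "-0.046 -0.165 -0.005 0" --pt "-0.057 -0.205 -0.005 0" --pt "-0.068 -0.245 -0.005 0" --pt "-0.077 -0.275 -0.005 0" --pt "-0.081 -0.29 -0.005 0" --pt "-0.0814 -0.293 -0.005 0"

```text
time_s: 4.55
position: [0.6363, -0.0191, 0.1616]
eef_rot: [0.362, -3.12, 0.002]
ft_force: [-0.2, 1.6, -1.5]
grip_width: 0.0435
finger_force: 15.0
```

```bash
python3 -c "
from h import *
go(637,-17,31.5,103.4)"
```

```text
t 4.55 pos [636.3 -19.1 161.6] yang 103.3 w 0.0435 F [-0.2  1.6 -1.5]
delta [-0.0013  0.002   0.1301] spin -0.003
```

arm_command --pt "-0.001 0.002 0.02 0" --pt "-0.001 0.002 0.05 0" --pt "-0.001 0.002 0.08 0" --pt "-0.001 0.002 0.105 0" --pt "-0.001 0.002 0.117 0" --pt "-0.001 0.002 0.12 0" --pt "-0.001 0.002 0.122 0" --pt "-0.001 0.002 0.122 0"

```text
time_s: 5.35
position: [0.6375, -0.0145, 0.0414]
eef_rot: [-0.367, 3.118, 0.0]
ft_force: [-0.8, 0.1, -0.8]
grip_width: 0.0434
finger_force: 15.0
```

```bash
python3 -c "
from h import *
go(637,-17,31.5,103.4)
from cell import imaging
f=imaging.grab_frame('side');cv2.imwrite('pics/s2.png',cv2.resize(f['pixels'][180:330,260:460,::-1],None,fx=3,fy=3))"
```

```text
t 5.35 pos [637.5 -14.5  41.4] yang 103.4 w 0.0434 F [-0.8  0.1 -0.8]
delta [ 0.001  -0.0024  0.0099] spin 0.001
```

View pics/s2.png

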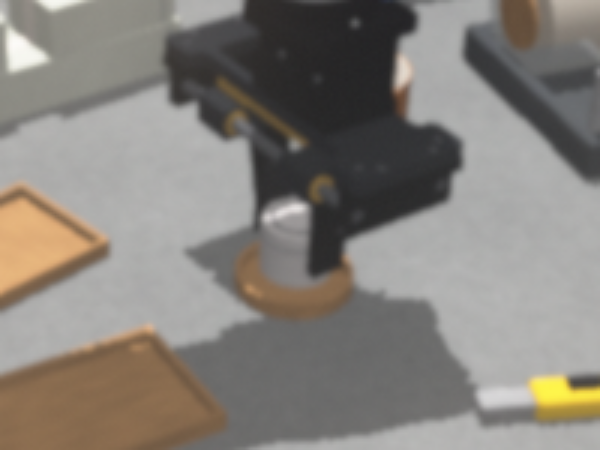

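The tin at (288,245) hovers inside the round tray's rim, with clear play all round.

arm_command --pt "0.001 -0.002 0.002 0" --pt "0.001 -0.002 0.004 0" --pt "0.001 -0.002 0.006 0" --pt "0.001 -0.002 0.008 0" --pt "0.001 -0.002 0.009 0" --pt "0.001 -0.002 0.009 0" --pt "0.001 -0.002 0.009 0"

```text
time_s: 6.1
position: [0.6362, -0.017, 0.0314]
eef_rot: [0.367, -3.12, -0.0]
ft_force: [-1.4, -0.2, 3.7]
grip_width: 0.0436
finger_force: 15.0
```

arm_command --pt "0 0 0.0005 0" --pt "0 0 0.001 0" --pt "0 0 0.001 0"

```text
time_s: 6.4
position: [0.6363, -0.017, 0.0313]
eef_rot: [-0.367, 3.12, 0.001]
ft_force: [-5.8, 0.9, 12.1]
grip_width: 0.0436
finger_force: 15.0
```

arm_command --pt "0 0 -0.0008 0" --pt "0 0 -0.0008 0"

```text
time_s: 6.6
position: [0.6365, -0.017, 0.0314]
eef_rot: [-0.367, 3.12, -0.0]
ft_force: [-2.5, -0.5, 5.2]
grip_width: 0.0432
finger_force: 15.0
```

arm_command --pt "0 0 0 0" --pt "0 0 0 0" --pt "0 0 0 0" --pt "0 0 0 0" --pt "0 0 0 0" --pt "0 0 0 0" --hand 1

```text
time_s: 7.2
position: [0.6363, -0.017, 0.031]
eef_rot: [0.367, -3.12, 0.0]
ft_force: [0.3, -0.6, 0.5]
grip_width: 0.0822
finger_force: 0.0
```

arm_command --pt "0 0 -0.005 0" --pt "0 0 -0.02 0" --pt "0 0 -0.05 0" --pt "0 0 -0.08 0" --pt "0 0 -0.1 0" --pt "0 0 -0.11 0"

```text
time_s: 7.8
position: [0.6375, -0.0173, 0.1446]
eef_rot: [-0.366, 3.116, -0.0]
ft_force: [-0.3, -0.2, 1.2]
grip_width: 0.0872
finger_force: 0.0
```

```bash
python3 -c "
from h import *
go(488.5,247.2,140,103.4)"
```

```text
t 7.8 pos [637.5 -17.3 144.6] yang 103.4 w 0.0872 F [-0.3 -0.2  1.2]
delta [0.0837 0.2918 0.0041] spin -0.0
```

Run:
```python
from h import *
from cell import imaging
f=imaging.grab_frame("top"); W=world(f); z=W[...,2]
cv2.imwrite('pics/t1.png',f['pixels'][180:320,180:400,::-1].repeat(3,0).repeat(3,1))
roi=np.zeros((480,640),bool); roi[185:310,185:255]=1
for nm,s in(("med",slice(185,246)),("sq",slice(246,310))):
    m=np.zeros_like(roi); m[s]=1; print(nm,rect(f,m&roi&(z>.062)&(z<.1),.08))
print("tin",[np.round(W[211,u],3) for u in(343,)])
```

```text
med (array([599.1, 273.5, 108.4,  62.5,  16.8]), (195, 197, 39, 49))
sq (array([488.9, 247. ,  62.1,  61.6, -77.2]), (209, 256, 33, 33))
tin [array([0.546, 0.011, 0.588])]
```

View pics/t1.png

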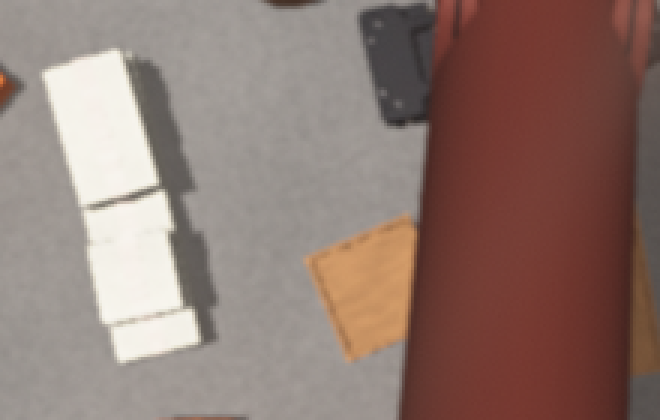

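The stack is undisturbed: square carton at crop (135,270), medium at (100,125). The arm hides the round tray.

arm_command --pt "0.005 0.018 0 0.002" --pt "0.018 0.06 0 0.004" --pt "0.03 0.105 0 0.006" --pt "0.042 0.15 0 0.008" --pt "0.055 0.195 0 0.009" --pt "0.068 0.24 0 0.01" --pt "0.078 0.27 0 0.01" --pt "0.083 0.288 0.002 0.01" --pt "0.0837 0.291 0.004 0.01" --pt "0.0837 0.291 0.004 0.01"

```text
time_s: 8.85
position: [0.487, 0.2463, 0.1364]
eef_rot: [0.353, -3.121, 0.001]
ft_force: [0.8, -0.7, 0.3]
grip_width: 0.0871
finger_force: 0.0
```

```bash
python3 -c "
from h import *
go(489,247,68,102.8)"
```

```text
t 8.85 pos [487.  246.3 136.4] yang 102.9 w 0.0871 F [ 0.8 -0.7  0.3]
delta [-0.0022  0.0003  0.0683] spin 0.002
```

arm_command --pt "-0.001 0 0.01 0" --pt "-0.002 0 0.03 0" --pt "-0.002 0 0.05 0" --pt "-0.002 0 0.063 0" --pt "-0.002 0 0.067 0" --pt "-0.002 0 0.068 0" --pt "-0.002 0 0.068 0"

```text
time_s: 9.55
position: [0.4898, 0.247, 0.0695]
eef_rot: [-0.351, 3.121, 0.0]
ft_force: [-0.6, -0.4, -0.1]
grip_width: 0.0868
finger_force: 0.0
```

arm_command --pt "0 0 0 0" --pt "0 0 0 0" --pt "0 0 0 0" --pt "0 0 0 0" --pt "0 0 0 0" --pt "0 0 0 0" --pt "0 0 0 0" --pt "0 0 0 0" --hand 0 --grip_force 18

```text
time_s: 10.35
position: [0.4894, 0.2475, 0.0694]
eef_rot: [-0.352, 3.121, 0.001]
ft_force: [-2.0, 2.0, 5.1]
grip_width: 0.0597
finger_force: 18.0
```

Underside is TCP − 29.4 mm. Lift.

arm_command --pt "0 0 -0.004 0" --pt "0 0 -0.012 0" --pt "0 0 -0.025 0" --pt "0 0 -0.04 0" --pt "0 0 -0.055 0" --pt "0 0 -0.068 0" --pt "0 0 -0.07 0"

```text
time_s: 11.05
position: [0.4903, 0.2474, 0.1413]
eef_rot: [-0.351, 3.119, 0.002]
ft_force: [-0.2, 0.0, -0.9]
grip_width: 0.0598
finger_force: 18.0
```

```bash
python3 -c "
from h import *
go(483.5,71.7,120,113.2)"
```

```text
t 11.05 pos [490.3 247.4 141.3] yang 102.8 w 0.0598 F [-0.2  0.  -0.9]
delta [ 0.0457 -0.1699  0.021 ] spin -0.181
```

arm_command --pt "0.003 -0.01 0 -0.01" --pt "0.01 -0.035 0 -0.04" --pt "0.018 -0.065 0 -0.07" --pt "0.026 -0.095 0 -0.1" --pt "0.034 -0.125 0 -0.13" --pt "0.041 -0.15 0.005 -0.16" --pt "0.045 -0.165 0.012 -0.178" --pt "0.0457 -0.17 0.02 -0.181" --pt "0.0457 -0.17 0.02 -0.181" --pt "0.0457 -0.17 0.02 -0.181"

```text
time_s: 12.05
position: [0.4822, 0.0719, 0.1187]
eef_rot: [0.633, -3.076, 0.0]
ft_force: [0.4, -0.8, -0.7]
grip_width: 0.0596
finger_force: 18.0
```

```bash
python3 -c "
from h import *
go(483.5,71.7,33.4,113.2)"
```

```text
t 12.05 pos [482.2  71.9 118.7] yang 113.2 w 0.0596 F [ 0.4 -0.8 -0.7]
delta [-0.0012 -0.0007  0.0853] spin 0.001
```

arm_command --pt "-0.001 -0.001 0.01 0" --pt "-0.001 -0.001 0.03 0" --pt "-0.001 -0.001 0.05 0" --pt "-0.001 -0.001 0.065 0" --pt "-0.001 -0.001 0.073 0" --pt "-0.001 -0.001 0.076 0" --pt "-0.001 -0.001 0.076 0"

```text
time_s: 12.75
position: [0.4839, 0.0709, 0.0429]
eef_rot: [0.633, -3.077, 0.0]
ft_force: [-0.3, -0.0, -1.1]
grip_width: 0.0601
finger_force: 18.0
```

```bash
python3 -c "
from h import *
go(483.5,71.7,33.4,113.2)
from cell import imaging
f=imaging.grab_frame('side');cv2.imwrite('pics/s3.png',cv2.resize(f['pixels'][170:320,170:370,::-1],None,fx=3,fy=3))"
```

```text
t 12.75 pos [483.9  70.9  42.9] yang 113.2 w 0.0601 F [-0.3 -0.  -1.1]
delta [0.     0.0009 0.0095] spin 0.001
```

View pics/s3.png

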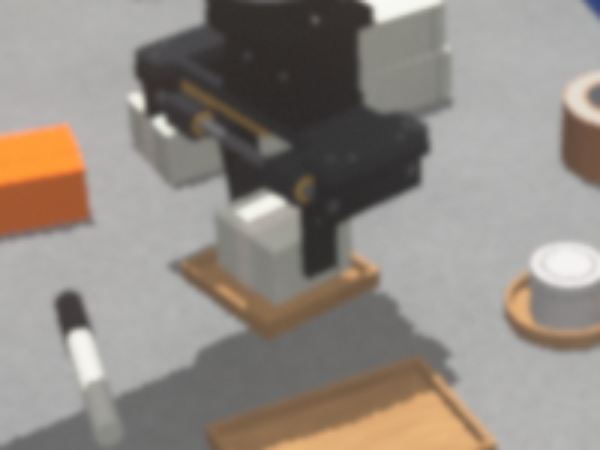

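The square carton at (270,245) hovers aligned over its tray, and the tin stands upright in the round tray at (565,290).

arm_command --pt "0 0.001 0.002 0" --pt "0 0.001 0.004 0" --pt "0 0.001 0.006 0" --pt "0 0.001 0.008 0" --pt "0 0.001 0.009 0" --pt "0 0.001 0.009 0"

```text
time_s: 13.4
position: [0.4833, 0.0715, 0.0339]
eef_rot: [0.632, -3.077, 0.0]
ft_force: [-0.6, 0.0, -1.3]
grip_width: 0.0598
finger_force: 18.0
```

arm_command --pt "0 0 0.0005 0" --pt "0 0 0.001 0" --pt "0 0 0.001 0"

```text
time_s: 13.7
position: [0.4835, 0.0716, 0.0333]
eef_rot: [-0.632, 3.077, 0.0]
ft_force: [-1.7, -1.1, 4.0]
grip_width: 0.0598
finger_force: 18.0
```

Contact. Release and retreat.

arm_command --pt "0 0 0 0" --pt "0 0 0 0" --pt "0 0 0 0" --pt "0 0 0 0" --pt "0 0 0 0" --pt "0 0 0 0" --hand 1

```text
time_s: 14.3
position: [0.4834, 0.0716, 0.033]
eef_rot: [0.632, -3.077, 0.0]
ft_force: [-0.1, -0.0, 0.8]
grip_width: 0.0863
finger_force: 0.0
```

arm_command --pt "0 0 -0.005 0" --pt "0 0 -0.02 0" --pt "0 0 -0.05 0" --pt "0 0 -0.08 0" --pt "0 0 -0.1 0" --pt "0 0 -0.11 0"

```text
time_s: 14.9
position: [0.4843, 0.0718, 0.1453]
eef_rot: [-0.631, 3.075, 0.001]
ft_force: [0.1, 0.2, -0.6]
grip_width: 0.0867
finger_force: 0.0
```

```bash
python3 -c "
from h import *
go(599,273.6,140,106.7)"
```

```text
t 14.9 pos [484.3  71.8 145.3] yang 113.2 w 0.0867 F [ 0.1  0.2 -0.6]
delta [-0.1849  0.1403  0.0058] spin 0.114
```

arm_command --pt "-0.012 0.009 0 0.01" --pt "-0.04 0.03 0 0.03" --pt "-0.07 0.053 0 0.05" --pt "-0.1 0.076 0 0.07" --pt "-0.13 0.099 0 0.09" --pt "-0.158 0.12 0 0.105" --pt "-0.178 0.135 0.003 0.112" --pt "-0.185 0.14 0.006 0.114" --pt "-0.185 0.14 0.006 0.114" --pt "-0.185 0.14 0.006 0.114"

```text
time_s: 15.9
position: [0.5978, 0.2719, 0.136]
eef_rot: [0.454, -3.107, 0.002]
ft_force: [-0.7, -0.2, 0.0]
grip_width: 0.0866
finger_force: 0.0
```

```bash
python3 -c "
from h import *
go(599,273.6,69,106.7)"
```

```text
t 15.9 pos [597.8 271.9 136. ] yang 106.6 w 0.0866 F [-0.7 -0.2  0. ]
delta [-0.0017  0.0013  0.067 ] spin -0.001
```

arm_command --pt "-0.001 0.001 0.01 0" --pt "-0.002 0.001 0.03 0" --pt "-0.002 0.001 0.05 0" --pt "-0.002 0.001 0.062 0" --pt "-0.002 0.001 0.066 0" --pt "-0.002 0.001 0.067 0" --pt "-0.002 0.001 0.067 0"

```text
time_s: 16.6
position: [0.6003, 0.2747, 0.0708]
eef_rot: [-0.455, 3.108, 0.001]
ft_force: [-0.3, -0.1, -0.4]
grip_width: 0.0873
finger_force: 0.0
```

arm_command --pt "0 0 0 0" --pt "0 0 0 0" --pt "0 0 0 0" --pt "0 0 0 0" --pt "0 0 0 0" --pt "0 0 0 0" --pt "0 0 0 0" --pt "0 0 0 0" --hand 0 --grip_force 22

```text
time_s: 17.4
position: [0.5999, 0.2754, 0.0704]
eef_rot: [-0.456, 3.108, 0.001]
ft_force: [-1.7, 2.8, 4.8]
grip_width: 0.0593
finger_force: 22.0
```

arm_command --pt "0 0 -0.004 0" --pt "0 0 -0.012 0" --pt "0 0 -0.025 0" --pt "0 0 -0.04 0" --pt "0 0 -0.055 0" --pt "0 0 -0.068 0" --pt "0 0 -0.07 0"

```text
time_s: 18.1
position: [0.6011, 0.2752, 0.1429]
eef_rot: [-0.455, 3.105, 0.002]
ft_force: [0.4, -0.5, -2.6]
grip_width: 0.0601
finger_force: 22.0
```

```bash
python3 -c "
from h import *
go(478.4,-95.5,140,99.4)"
```

```text
t 18.1 pos [601.1 275.2 142.9] yang 106.7 w 0.0601 F [ 0.4 -0.5 -2.6]
delta [ 0.2239 -0.3199  0.0018] spin 0.127
```

arm_command --pt "0.008 -0.012 0 0.005" --pt "0.028 -0.04 0 0.02" --pt "0.053 -0.075 0 0.035" --pt "0.078 -0.111 0 0.05" --pt "0.103 -0.147 0 0.065" --pt "0.128 -0.183 0 0.08" --pt "0.153 -0.219 0 0.095" --pt "0.178 -0.255 0 0.11" --pt "0.2 -0.286 0 0.12" --pt "0.215 -0.308 0 0.127"

```text
time_s: 19.1
position: [0.4799, -0.0855, 0.1394]
eef_rot: [0.252, -3.13, -0.0]
ft_force: [-0.6, 1.1, -3.0]
grip_width: 0.0602
finger_force: 22.0
```

arm_command --pt "0.005 -0.007 0 0" --pt "0.0085 -0.0115 0 0" --pt "0.0085 -0.0115 0 0" --pt "0.0085 -0.0115 0 0"

```text
time_s: 19.5
position: [0.476, -0.0938, 0.1399]
eef_rot: [0.26, -3.131, -0.0]
ft_force: [0.0, 1.0, -3.5]
grip_width: 0.06
finger_force: 22.0
```

```bash
python3 -c "
from h import *
go(478.4,-95.5,34.4,99.4)"
```

```text
t 19.5 pos [476.  -93.8 139.9] yang 99.5 w 0.06 F [ 0.   1.  -3.5]
delta [-0.0021 -0.0021  0.1055] spin 0.002
```

arm_command --pt "-0.002 -0.002 0.01 0.002" --pt "-0.002 -0.002 0.03 0.002" --pt "-0.002 -0.002 0.055 0.002" --pt "-0.002 -0.002 0.078 0.002" --pt "-0.002 -0.002 0.09 0.002" --pt "-0.002 -0.002 0.096 0.002" --pt "-0.002 -0.002 0.096 0.002"

```text
time_s: 20.2
position: [0.478, -0.0963, 0.0436]
eef_rot: [0.255, -3.13, 0.0]
ft_force: [-0.1, 0.0, -2.5]
grip_width: 0.0598
finger_force: 22.0
```

```bash
python3 -c "
from h import *
go(478.4,-95.5,34.4,99.4)
from cell import imaging
f=imaging.grab_frame('side');cv2.imwrite('pics/s4.png',cv2.resize(f['pixels'][200:370,180:400,::-1],None,fx=3,fy=3))"
```

```text
t 20.2 pos [478.  -96.3  43.6] yang 99.3 w 0.0598 F [-0.1  0.  -2.5]
delta [-0.0005  0.0007  0.0092] spin -0.002
```

View pics/s4.png

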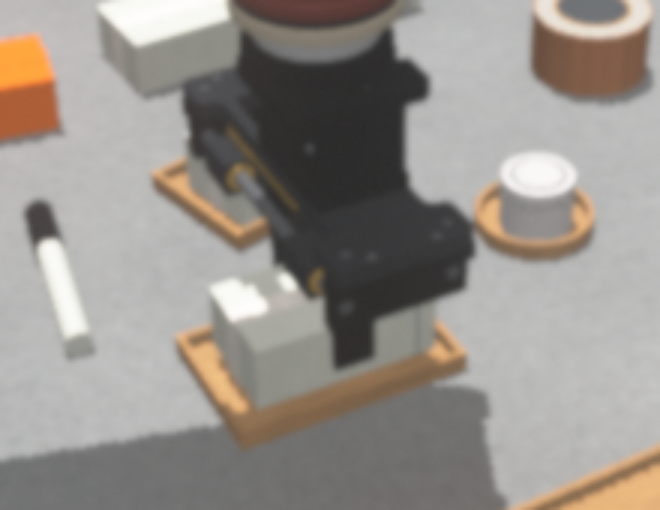

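The medium carton at (320,340) hovers aligned inside its rim. The square carton and the tin are unaffected.

arm_command --pt "0 0.001 0.002 0" --pt "0 0.001 0.004 0" --pt "0 0.001 0.006 0" --pt "0 0.001 0.008 0" --pt "0 0.001 0.009 0" --pt "0 0.001 0.009 0"

```text
time_s: 20.85
position: [0.4779, -0.0955, 0.0349]
eef_rot: [0.254, -3.131, 0.0]
ft_force: [0.7, 0.7, -3.0]
grip_width: 0.0601
finger_force: 22.0
```

arm_command --pt "0 0 0.0003 0" --pt "0 0 0.0005 0" --pt "0 0 0.0005 0"

```text
time_s: 21.15
position: [0.478, -0.0955, 0.0346]
eef_rot: [0.254, -3.131, 0.0]
ft_force: [-0.2, 0.3, -3.8]
grip_width: 0.0599
finger_force: 22.0
```

arm_command --pt "0 0 0.0004 0" --pt "0 0 0.0008 0" --pt "0 0 0.001 0"

```text
time_s: 21.45
position: [0.4781, -0.0955, 0.0343]
eef_rot: [-0.254, 3.131, 0.001]
ft_force: [-5.1, 1.5, 12.8]
grip_width: 0.0603
finger_force: 22.0
```

arm_command --pt "0 0 -0.0004 0" --pt "0 0 -0.0004 0"

```text
time_s: 21.65
position: [0.4781, -0.0955, 0.0343]
eef_rot: [-0.254, 3.131, 0.0]
ft_force: [-3.3, 0.6, 6.1]
grip_width: 0.0601
finger_force: 22.0
```

arm_command --pt "0 0 0 0" --pt "0 0 0 0" --pt "0 0 0 0" --pt "0 0 0 0" --pt "0 0 0 0" --pt "0 0 0 0" --hand 1

```text
time_s: 22.25
position: [0.478, -0.0955, 0.034]
eef_rot: [-0.254, 3.131, -0.0]
ft_force: [0.0, 0.1, -0.2]
grip_width: 0.0869
finger_force: 0.0
```

arm_command --pt "0 0 -0.005 0" --pt "0 0 -0.02 0" --pt "0 0 -0.05 0" --pt "0 0 -0.08 0" --pt "0 0 -0.1 0" --pt "0 0 -0.11 0"

```text
time_s: 22.85
position: [0.4789, -0.0956, 0.1461]
eef_rot: [-0.254, 3.128, 0.0]
ft_force: [0.5, 0.3, -0.1]
grip_width: 0.087
finger_force: 0.0
```

Run:
```python
from h import *
from cell import imaging
f=imaging.grab_frame("top"); W=world(f); z=W[...,2]
cv2.imwrite('pics/t2.png',f['pixels'][100:420,120:520,::-1].repeat(2,0)[:600].repeat(2,1))
roi=np.zeros((480,640),bool); roi[185:310,185:255]=1
r=rect(f,roi&(z>.02)&(z<.06),.04); print("long",r)
go(r[0][0],r[0][1],140,r[0][4]+90)
```

```text
long (array([544.7, 261.8, 231. ,  67. ,  14. ]), (197, 197, 51, 104))
t 22.9 pos [479.2 -95.6 146.6] yang 99.3 w 0.0872 F [ 1.2 -0.8  1.4]
delta [-0.1223  0.3422  0.007 ] spin -0.082
```

View pics/t2.png

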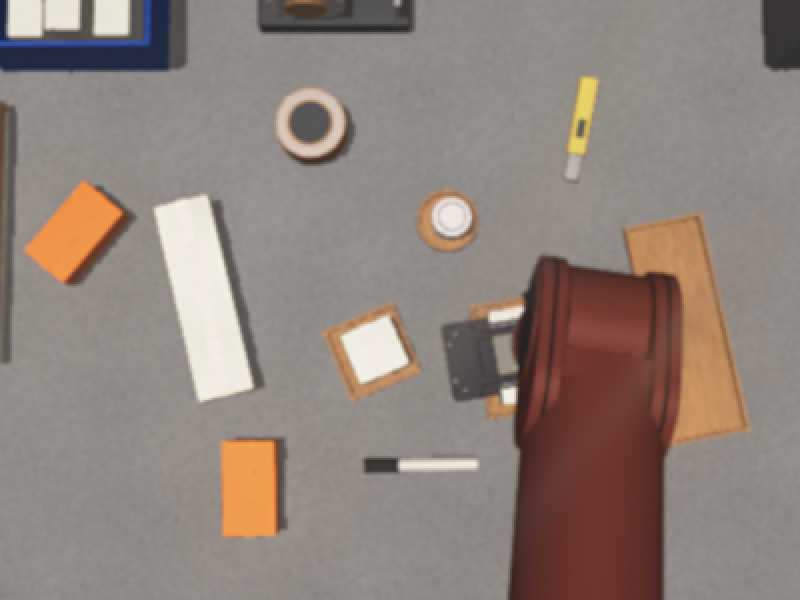

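The tin and square carton sit in their trays at (450,215) and (375,348), and the long carton is free at (205,298). The medium tray is partly hidden by the arm.

arm_command --pt "-0.005 0.014 0 -0.005" --pt "-0.017 0.047 0 -0.015" --pt "-0.032 0.09 0 -0.025" --pt "-0.047 0.133 0 -0.035" --pt "-0.062 0.176 0 -0.045" --pt "-0.078 0.219 0 -0.055" --pt "-0.093 0.262 0 -0.065" --pt "-0.107 0.3 0 -0.075" --pt "-0.118 0.33 0.003 -0.082" --pt "-0.122 0.342 0.006 -0.082"

```text
time_s: 23.9
position: [0.5413, 0.2667, 0.1355]
eef_rot: [0.391, -3.114, -0.0]
ft_force: [-0.3, 0.1, 0.2]
grip_width: 0.0869
finger_force: 0.0
```

arm_command --pt "0 0 0.005 0" --pt "0 0 0.02 0" --pt "0 0 0.035 0" --pt "0 0 0.04 0" --pt "0 0 0.04 0"

```text
time_s: 24.4
position: [0.5425, 0.2603, 0.0966]
eef_rot: [0.38, -3.116, 0.002]
ft_force: [-0.9, -0.0, 0.7]
grip_width: 0.0871
finger_force: 0.0
```

```bash
python3 -c "
from h import *
go(544.7,261.8,28.5,104)"
```

```text
t 24.4 pos [542.5 260.3  96.6] yang 103.9 w 0.0871 F [-0.9 -0.   0.7]
delta [-0.0026  0.001   0.0681] spin -0.002
```

arm_command --pt "-0.002 0.001 0.01 0" --pt "-0.0026 0.001 0.03 0" --pt "-0.0026 0.001 0.05 0" --pt "-0.0026 0.001 0.062 0" --pt "-0.0026 0.001 0.067 0" --pt "-0.0026 0.001 0.068 0" --pt "-0.0026 0.001 0.068 0"

```text
time_s: 25.1
position: [0.546, 0.2635, 0.0306]
eef_rot: [-0.382, 3.117, 0.001]
ft_force: [0.1, 0.1, 0.4]
grip_width: 0.0872
finger_force: 0.0
```

arm_command --pt "0 0 0 0" --pt "0 0 0 0" --pt "0 0 0 0" --pt "0 0 0 0" --pt "0 0 0 0" --pt "0 0 0 0" --pt "0 0 0 0" --pt "0 0 0 0" --hand 0 --grip_force 40

```text
time_s: 25.9
position: [0.5456, 0.2643, 0.0305]
eef_rot: [-0.383, 3.118, 0.002]
ft_force: [-1.9, 3.0, 4.9]
grip_width: 0.0636
finger_force: 40.0
```

arm_command --pt "0 0 -0.003 0" --pt "0 0 -0.01 0" --pt "0 0 -0.022 0" --pt "0 0 -0.036 0" --pt "0 0 -0.05 0" --pt "0 0 -0.065 0" --pt "0 0 -0.08 0" --pt "0 0 -0.09 0" --pt "0 0 -0.095 0"

```text
time_s: 26.8
position: [0.546, 0.2636, 0.1265]
eef_rot: [-0.382, 3.117, 0.001]
ft_force: [0.1, -0.3, -3.7]
grip_width: 0.064
finger_force: 40.0
```

```bash
python3 -c "
from h import *
go(510.5,-293.2,120,101.2)
from cell import imaging
f=imaging.grab_frame('side');cv2.imwrite('pics/s5.png',cv2.resize(f['pixels'][80:350,130:450,::-1],None,fx=2,fy=2))"
```

```text
t 26.8 pos [546.  263.6 126.5] yang 104.0 w 0.064 F [ 0.1 -0.3 -3.7]
delta [ 0.169  -0.5317  0.0059] spin 0.049
```

View pics/s5.png

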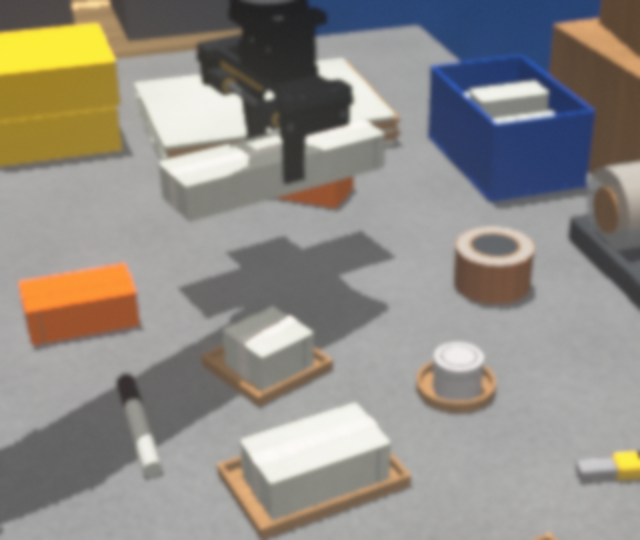

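The long carton is held level at (270,165), and the tin, square carton and medium carton all stand in their trays.

arm_command --pt "0.003 -0.008 0 0" --pt "0.008 -0.025 0 0.002" --pt "0.016 -0.05 0 0.004" --pt "0.026 -0.082 0 0.008" --pt "0.037 -0.117 0 0.012" --pt "0.048 -0.152 0 0.016" --pt "0.059 -0.187 0 0.02" --pt "0.07 -0.222 0 0.024" --pt "0.082 -0.257 0 0.028" --pt "0.093 -0.292 0 0.032"

```text
time_s: 27.85
position: [0.5242, -0.0456, 0.1244]
eef_rot: [0.33, -3.123, 0.0]
ft_force: [0.5, -0.0, -3.9]
grip_width: 0.0638
finger_force: 40.0
```

arm_command --pt "0.011 -0.035 0 0.003" --pt "0.022 -0.07 0 0.006" --pt "0.033 -0.105 0 0.009" --pt "0.044 -0.14 0 0.012" --pt "0.055 -0.172 0 0.014" --pt "0.064 -0.2 0 0.016" --pt "0.071 -0.222 0 0.017" --pt "0.075 -0.235 0 0.017" --pt "0.076 -0.24 0 0.017" --pt "0.076 -0.24 0 0.017"

```text
time_s: 28.85
position: [0.5015, -0.2933, 0.1246]
eef_rot: [0.305, -3.126, -0.001]
ft_force: [0.1, 0.5, -4.4]
grip_width: 0.0635
finger_force: 40.0
```

```bash
python3 -c "
from h import *
go(510.5,-293.2,34.5,101.2)"
```

```text
t 28.85 pos [ 501.5 -293.3  124.6] yang 101.1 w 0.0635 F [ 0.1  0.5 -4.4]
delta [-0.0089 -0.0017  0.0901] spin -0.001
```

arm_command --pt "-0.003 -0.001 0.008 0" --pt "-0.006 -0.002 0.025 0" --pt "-0.009 -0.002 0.045 0" --pt "-0.009 -0.002 0.063 0" --pt "-0.009 -0.002 0.075 0" --pt "-0.009 -0.002 0.08 0" --pt "-0.009 -0.002 0.08 0"

```text
time_s: 29.55
position: [0.5109, -0.2928, 0.044]
eef_rot: [0.307, -3.125, -0.001]
ft_force: [-0.5, -0.1, -3.5]
grip_width: 0.0637
finger_force: 40.0
```

```bash
python3 -c "
from h import *
go(510.5,-293.2,34.5,101.2)
from cell import imaging
f=imaging.grab_frame('side');cv2.imwrite('pics/s6.png',cv2.resize(f['pixels'][280:480,210:480,::-1],None,fx=2.5,fy=2.5))"
```

```text
t 29.55 pos [ 510.9 -292.8   44. ] yang 101.2 w 0.0637 F [-0.5 -0.1 -3.5]
delta [ 0.0005 -0.0003  0.0095] spin 0.0
```

View pics/s6.png

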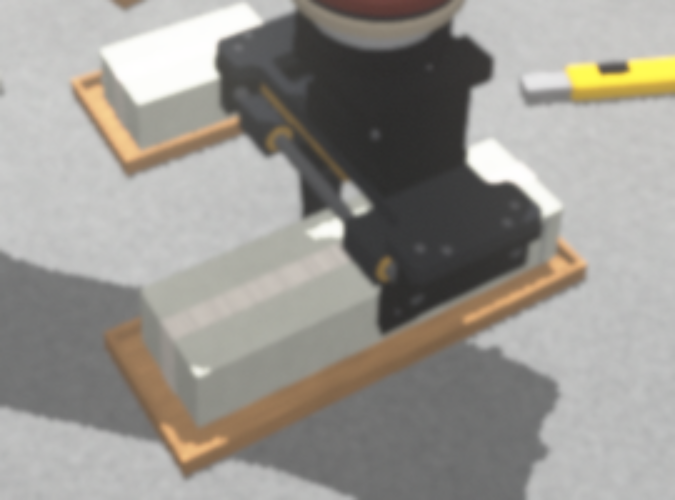

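The long carton at (350,290) hovers aligned inside its rim.

arm_command --pt "0 0 0.002 0" --pt "0 0 0.004 0" --pt "0 0 0.006 0" --pt "0 0 0.008 0" --pt "0 0 0.009 0" --pt "0 0 0.009 0"

```text
time_s: 30.2
position: [0.5112, -0.2933, 0.0358]
eef_rot: [0.306, -3.126, -0.0]
ft_force: [-0.6, -0.3, -3.3]
grip_width: 0.0642
finger_force: 40.0
```

arm_command --pt "0 0 0.0004 0" --pt "0 0 0.0008 0" --pt "0 0 0.0008 0"

```text
time_s: 30.5
position: [0.5112, -0.2933, 0.0351]
eef_rot: [0.306, -3.127, -0.0]
ft_force: [-0.6, 0.5, -4.0]
grip_width: 0.0636
finger_force: 40.0
```

arm_command --pt "0 0 0.0004 0" --pt "0 0 0.0008 0" --pt "0 0 0.0008 0"

```text
time_s: 30.8
position: [0.5113, -0.2933, 0.0345]
eef_rot: [-0.306, 3.127, 0.0]
ft_force: [-0.3, 0.4, -1.1]
grip_width: 0.0635
finger_force: 40.0
```

Contact is just beginning.

arm_command --pt "0 0 0.0003 0" --pt "0 0 0.0004 0" --pt "0 0 0.0004 0"

```text
time_s: 31.1
position: [0.5113, -0.2933, 0.0345]
eef_rot: [-0.306, 3.126, 0.0]
ft_force: [-2.5, 1.6, 5.3]
grip_width: 0.0634
finger_force: 40.0
```

arm_command --pt "0 0 0 0" --pt "0 0 0 0" --pt "0 0 0 0" --pt "0 0 0 0" --pt "0 0 0 0" --pt "0 0 0 0" --hand 1

```text
time_s: 31.7
position: [0.5113, -0.2933, 0.0339]
eef_rot: [0.306, -3.127, 0.0]
ft_force: [0.3, 0.5, 0.8]
grip_width: 0.0861
finger_force: 0.0
```

arm_command --pt "0 0 -0.005 0" --pt "0 0 -0.02 0" --pt "0 0 -0.05 0" --pt "0 0 -0.09 0" --pt "0 0 -0.13 0" --pt "0 0 -0.16 0" --pt "0 0.03 -0.17 0" --pt "0 0.07 -0.17 0" --pt "0 0.11 -0.17 0" --pt "0 0.15 -0.17 0"

```text
time_s: 32.7
position: [0.4818, -0.1452, 0.2053]
eef_rot: [-0.304, 3.125, -0.0]
ft_force: [0.2, -0.1, 0.4]
grip_width: 0.087
finger_force: 0.0
```

arm_command --pt "0 0.04 0 0" --pt "0 0.085 0 0" --pt "0 0.13 0 0" --pt "0 0.175 0 0" --pt "0 0.22 0 0" --pt "0 0.265 0 0" --pt "0 0.31 0 0" --pt "0 0.35 0 0" --pt "0 0.37 0 0" --pt "0 0.37 0 0"

```text
time_s: 33.7
position: [0.4097, 0.2196, 0.2051]
eef_rot: [-0.313, 3.125, 0.001]
ft_force: [-0.1, -0.6, -0.3]
grip_width: 0.0871
finger_force: 0.0
```

Run:
```python
from h import *
from cell import imaging
f=imaging.grab_frame("top"); W=world(f); z=W[...,2]
cv2.imwrite('pics/t3.png',cv2.resize(f['pixels'][130:340,230:510,::-1],None,fx=2.8,fy=2.8))
for nm,(u,v,r,h) in dict(tin=(343,211,22,.04),square=(306,275,30,.044),medium=(379,278,38,.044),long=(463,264,65,.044)).items():
    m=np.zeros((480,640),bool); m[v-r:v+r,max(u-r,415 if nm=="long" else 345 if nm=="medium" else 0):u+r]=1
    m&=(z>.022)&(z<.06); print(nm,rect(f,m,h)[0],"z",np.percentile(z[cv2.erode(m.astype(np.uint8),np.ones((7,7)))>0],[5,50,95]).round(3))
```

```text
tin [ 6.361e+02 -2.030e+01  4.410e+01  4.370e+01 -1.000e-01] z [0.037 0.04  0.044]
square [484.2  67.5  60.4  59.7  23.3] z [0.041 0.044 0.048]
medium [478.9 -98.3 106.4  62.4   9. ] z [0.041 0.044 0.048]
long [ 511.1 -293.9  230.3   70.5   11.2] z [0.041 0.045 0.049]
```

View pics/t3.png

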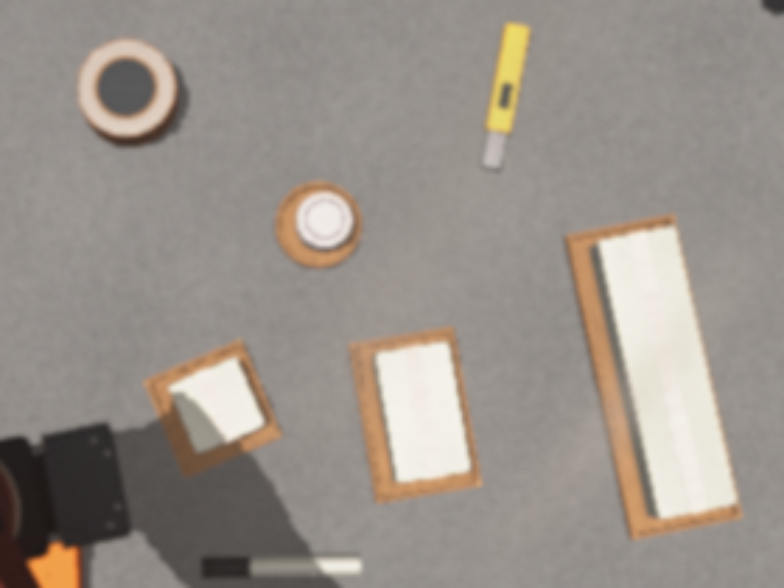

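The picture shows all four in their trays: tin (325,220), square (222,405), medium (423,410) and long (670,370). Heights are right (tin top 40 mm, carton tops 44 mm). The tape roll (127,90) and cutter (507,95) are untouched, and the arm is clear.

```bash
python3 -c "
from cell import env
print(env.job_done())"
```

```text
the job is handed in; nothing more can be done
None
```

The job is handed in at about 34 s: tin, square, medium and long carton went into their own trays in that order, all upright and flat on the floors, with the tape roll and cutter left where they lay.

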